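# Point out the bare cutter and its tray

### The arm

A 6-joint arm with a two-finger parallel gripper is mounted at the origin on the work surface. World frame = base frame: x ahead of the robot, y to its left, z up, the work surface at z = 0. Lengths are in mm, angles in degrees, forces in N, time in s.
With the tool pointing down it reaches from about 350 to 850 mm from the base axis. Payload 8.1 kg.
Tool frame: the origin (TCP) lies between the finger pads; the fingertips stand 11 mm ahead of it and the grasp point (between the pads) lies 8 mm behind it; z points along the fingers, y is the line along which they close (so a half turn about z gives the same grasp; the last joint's range is limited). The gripper opens to 85 mm and grips with 20 to 120 N. Pads are 22 mm wide; open, the fingers measure 114 mm over their backs; the gripper's body (76 mm by 85 mm) begins 54 mm behind the grasp point. The pads swing forward as they close: fully open they stand 13 mm farther back than shut.
Start: joints at [65.18, 7.471, 85.268, -0, 87.261, -4.893], TCP at [204.477, 564.087, 242.292] pointing down, gripper open.
Joint ranges: [-169.43, 169.43], [-51.17, 129.36], [1.28, 143.12], [-76.62, 256.62], [0, 156.53], [-152.29, 152.29]. Speed limits (degrees/s): [136.94, 136.94, 159.86, 180, 180, 180].

### API

Orientations are given as [roll, pitch, yaw] about the fixed x, y, z axes, in that order (R = Rz(yaw) Ry(pitch) Rx(roll)).
In Python, from bench import r, snapshot, get_calibration gives the robot as it stands.
- The arm moves only by the tool step_arm, never from a script. Its argument "rows" is a list of rows, each a list of 2 entries, a list of its own where there are three numbers: the shift along the tool's x, y, z in mm, then the turn about the tool's z in degrees. In form: [[[tx, ty, tz], yaw], ...]. A call has 1 to 12 rows; each row is the pose to reach, as a shift and turn from the pose commanded when the call began, along the tool's axes at that moment; what a row does not reach only later rows make up. A row lasts 1/10 s, in which the tool goes at most 50 mm and 8.59 degrees, less where a joint would pass 70% of its speed; a pose out of reach is approached as far as the arm can. A call with a gripper value outside its range is refused whole. "fingers" is the opening, from 0 (shut) to 1 (fully open), set as the call begins (left out, the last holds). The fingers move at their own pace and stop on an object; "squeeze" is the grip in N (left out, the last holds). Time passes only in rows, so rows that repeat a pose let the fingers close. It gives the time, the measured TCP pose, the force, the opening and the grip force at its end, in the units of the state.
- r.sense(): the state, without advancing time (a new reading comes with each control period).
- snapshot(name): name is "side" or "top"; returns the picture (480x640x3 uint8, blue, green, red); there is no depth.
- get_calibration(name): a dict with "fovy" (degrees; the focal length in pixels is half the picture's height over the tangent of half this angle, whatever the lens; pixels are square), "cx", "cy" (the principal point, pixels), "dist" ([k1, k2, p1, p2, k3] as OpenCV has them; the pictures are not rectified), "eye" and "orientation" of the camera in the world. Camera axes: x right, y up, looking along -z (the intrinsics and any distortion apply to the point x, -y, -z); pixel columns grow to the right and rows downward; lengths in mm; the calibration is good to about 2 mm. A picture is of the moment at which its call begins. get_calibration takes no time and is no camera call.
- r.hand_in(): hands the job in; it is judged then, once.
The state is a dict: "time": time; "joint_pos": joint angles; "qd": joint speeds; "joint_efforts": joint torques, N m; "tool_pos": TCP position; "tcp_rot": TCP orientation; "ft_force": force on the tool from outside, world axes, zero at the start; "wrist_torque": the same for the moment, N m; "finger_gap": finger opening in mm; "grip_force": force on a finger pad.
Only numpy, scipy, OpenCV 4.12 (cv2) and the standard library are available. Lean on these libraries where they do the work, as an engineer would, in place of code of your own. Each camera call takes 0.05 s, during which the arm holds its last target. There are 200 camera calls.

### The job

A rotary cutter has been left lying on the cutting mat with its guard pulled back and its blade bare. Without touching anything, show the learner what to put away and where: point down at the middle of that blade with your fingertips no more than 4 cm above it and stay there for two full seconds, then point in the same way at the middle of the empty organiser tray for two full seconds. Point at nothing else, even in passing (not the other cutter, the ruler or the filled trays), and finish with your hand raised at least 20 cm above the table.

Things in the scene. Friction and masses are not known exactly. Their poses are not given: they have to be found in the camera images.
- mat: The blue self-healing cutting mat with a printed 25 mm grid, 600 x 450 x 3 mm, lying flat and fixed on the table; it may lie on the robot's left or right. Origin: centre of its underside; x along the 600 mm side.
- cutter_open: The rotary cutter with the bare blade: lies flat and loose on the mat, blade side up, 210 mm long, white handle 30 mm wide and 22 mm high (24 mm with its yellow inlay). The round black guard (63 mm across) is pulled 16 mm back towards the handle, so a crescent of bright steel blade shows at the front. Origin: on the mat, straight under the axle of the blade; z up; the handle runs along -x to 180 mm from the origin.
- cutter_open_blade (a point): Middle of the bare blade (60 mm across): top of the grey axle nut, 23 mm above the mat and the highest point of the cutter's head.
- cutter_shut: A second rotary cutter of the same make and size on the mat, but with its black guard fully forward so that no steel shows. To be left alone. Origin and axes as for the other cutter.
- cutter_shut_blade (a point): Middle of the second cutter's covered blade: top of its axle nut, 23 mm above the mat.
- ruler: Clear acrylic quilting ruler with black lines, 152 x 305 x 3 mm, flat and loose on the far part of the mat. To be left alone. Origin: centre of its underside; y along its length.
- organiser: Low wooden organiser box, 246 x 322 x 32 mm, fixed on the table beside the mat; three white trays stand in it side by side along its y. Origin: centre of its underside.
- tray_empty: The empty white tray, the only one of the three with nothing in it: 230 (x) x 98 (y) x 42 mm outside, walls and floor 2.5 mm, fixed, its underside 6 mm above the table. Any of the three places in the organiser. Origin: centre of its underside.
- tray_empty_mid (a point): Middle of the empty tray's mouth, at the height of its rim (48 mm above the table).
- tray_shears: Like the empty tray, but holds the shears.
- tray_shears_mid (a point): Middle of that tray's mouth, at rim height.
- tray_tape: Like the empty tray, but holds the tape measure.
- tray_tape_mid (a point): Middle of that tray's mouth, at rim height.
- shears: Dressmaker's shears, shut, 190 mm long, steel blades and black bows, 12 mm high, loose in their tray. Origin: under the pivot, on the tray's floor; blades along +x.
- tape: Round black tape measure, 52 mm across, 20 mm high, loose in its tray. Origin: centre of its underside.
There are look-alikes about, which are no part of the job. There is more than one size of the shears; the one meant has the size given above.

How it is judged:
By the outcome, as a careful person would: the job done as asked, in the order asked, and still so for the second after the job is handed in, with the robot touching nothing.
It also fails if it takes over 56 s, if anything falls off the work surface, if the arm or the gripper's body presses on something with over 40 N, if the wrist force passes 120 N, or if a joint passes its speed limit or range.

## Working session

There is one attempt and no reset: what is moved stays moved. The work goes in short steps, Python scripts to look and compute and a tool call to move; the robot and the scene stay as the last step left them, time stands still between calls to the robot, and variables do not carry over. Pictures are saved under pics/ and viewed, at most 10 in all, crops included, and the job is handed in when it is done.

Besides the shell and the picture viewer there is one more tool, called after ">>>" by a JSON object that holds its "op" and its "data", one argument or row to a line. step_arm: Moves the arm, as the interface text tells. Its arguments: {"type":"object","properties":{"rows":{"type":"array"},"fingers":{"type":"number"},"squeeze":{"type":"number"}},"required":["rows"]}

```bash
mkdir -p pics
cat > h.py <<'E'
import numpy as np,cv2
from scipy.spatial.transform import Rotation as R
from bench import r,snapshot,get_calibration
def ray(c,px):
    f=240/np.tan(np.radians(c['fovy'])/2)
    K=np.array([[f,0,c['cx']],[0,f,c['cy']],[0,0,1.]])
    u=cv2.undistortPoints(np.array([[px]],float),K,np.array(c['dist'],float))[0,0]
    o=np.array(c['orientation'],float)
    M=R.from_euler('xyz',o,degrees=True).as_matrix() if o.shape==(3,) else (o if o.shape==(3,3) else None)
    return np.array(c['eye'],float),M@np.array([u[0],-u[1],-1.])
def onplane(c,px,z):
    e,d=ray(c,px);return e+d*(z-e[2])/d[2]
E
python3 - <<'E'
from h import *
for n in("top","side"):
    cv2.imwrite(f"pics/{n}1.png",snapshot(n));print(get_calibration(n))
print(r.sense())
E
```

```text
{'fovy': 56.04752273052283, 'cx': 317.59658944422165, 'cy': 240.8851194407239, 'dist': array([0.02642409, 0.        , 0.        , 0.        , 0.        ]), 'eye': array([ 338.68928139,   94.49424406, 1151.18776962]), 'orientation': array([  7.98781502,   1.52223193, -88.97520566])}
{'fovy': 54.74636861616837, 'cx': 320.23122533505443, 'cy': 249.44149918057315, 'dist': array([0.02858257, 0.        , 0.        , 0.        , 0.        ]), 'eye': array([ 383.37353845, -936.75149301,  689.44075225]), 'orientation': array([59.30399645,  0.84749692, -5.27717784])}
{'time': 0.1, 'joint_pos': array([ 6.51794774e+01,  7.51042065e+00,  8.53250742e+01,  4.07562864e-04,
        8.72626525e+01, -4.89381181e+00]), 'qd': array([ 0.03462196, -0.05542869, -0.12821829,  0.06843537,  0.0961827 ,
        0.05175593]), 'joint_efforts': array([ 1.46721766e-03, -5.70955682e+01, -5.01939583e+01, -2.75843795e-04,
        8.25825351e-03, -3.30854209e-05]), 'tool_pos': array([204.26555703, 563.6310858 , 241.33358697]), 'tcp_rot': array([-1.79902245e+02, -8.77845891e-03,  1.60073262e+02]), 'ft_force': array([ 0.77627661, -0.78231379,  0.77980116]), 'wrist_torque': array([0.0594105 , 0.03724095, 0.04670903]), 'grip_force': 0.0, 'finger_gap': 85.1802425522393}
```

View pics/top1.png

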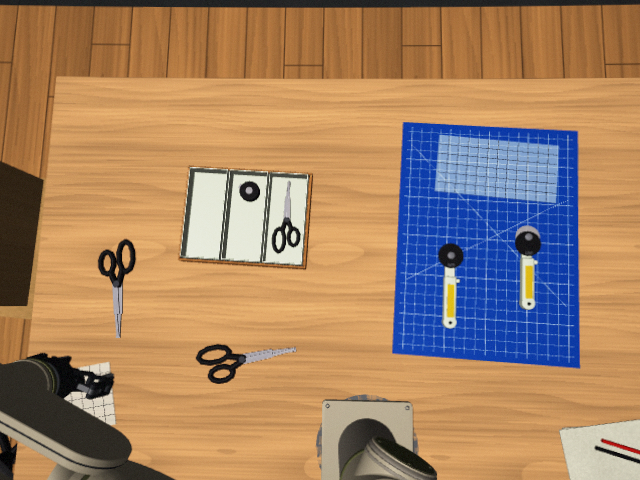

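View pics/side1.png

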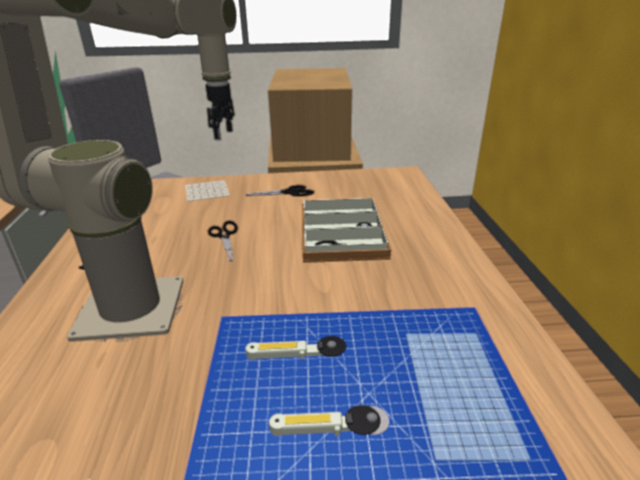

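The top view shows the bare-bladed cutter at about (528,243) with a steel crescent above it, and the shut cutter at (451,256). The ruler is at (497,168). The trays are empty (207,215), tape (249,190) and shears (287,215). The side view agrees: open head at (366,420), shut head at (331,346).

The possible mix-ups are the cutter heads (528,243) and (451,256), the trays at (207,215), (248,215) and (287,215), and the loose shears at (118,285) and (245,358). I choose the cutter at (528,243), where steel shows, and the tray at (207,215). I'll check the choice in one close crop.

Run:
```python
from h import *
t=cv2.imread("pics/top1.png");s=cv2.imread("pics/side1.png")
a=cv2.resize(t[220:320,430:560],(390*1,300),interpolation=cv2.INTER_CUBIC)
b=cv2.resize(s[390:450,330:408],(390,300),interpolation=cv2.INTER_CUBIC)
c=cv2.resize(t[155:275,170:326],(390,300))
d=cv2.resize(t[220:265,505:563],(390,300),interpolation=cv2.INTER_CUBIC)
cv2.imwrite("pics/crop.png",np.vstack([np.hstack([a,b]),np.hstack([c,d])]))
ct,cs=get_calibration("top"),get_calibration("side")
def tri(p,q):
    e,d=ray(ct,p);f,g=ray(cs,q);k=np.linalg.lstsq(np.c_[d,-g],f-e,rcond=None)[0]
    return (e+k[0]*d+f+k[1]*g)/2,np.linalg.norm(e+k[0]*d-f-k[1]*g)
for nm,im in(("t",t),("s",s)):
    dark=(im.max(2)<70).astype(np.uint8)
    n,l,st,ce=cv2.connectedComponentsWithStats(dark)
    for i in range(1,n):
        if st[i,4]>150: print(nm,st[i],ce[i].round(1))
print("open head",onplane(ct,(528,243),26),"shut",onplane(ct,(451,256),26))
# tray: white interior
wh=((t.min(2)>195)).astype(np.uint8);wh[:,:170]=0;wh[:,330:]=0;wh[:150]=0;wh[280:]=0
n,l,st,ce=cv2.connectedComponentsWithStats(wh)
for i in range(1,n):
    if st[i,4]>300: print("tray",st[i],ce[i].round(1),onplane(ct,ce[i],8.5).round(1))
for p in((189,167),(312,174),(180,260),(306,268)):print("corner",p,onplane(ct,p,32).round(1))
```

```text
t [   0    0  640    8 4059] [316.5   2.7]
t [   0  162   43  144 4816] [ 17.1 232.3]
t [181 169  15  86 294] [187.1 211.7]
t [222 171  12  87 255] [227.1 215.7]
t [240 182  20  19 262] [249.5 191.3]
t [272 218  28  35 384] [285.1 235.2]
t [515 232  26  24 433] [527.4 243.7]
t [ 98 240  37  48 735] [117.1 262.9]
t [439 244  24  24 416] [450.5 255.2]
t [196 345  50  39 749] [220.6 362.5]
t [   0  353  174  127 8839] [ 67.3 412.9]
t [ 341  419   96   61 1925] [380.9 444.4]
t [  0 432  17  48 583] [  6.3 457.7]
s [   0    0  200   55 3292] [104.4  20.4]
s [222   0  14  38 340] [228.3  14.7]
s [224   0  41  53 243] [244.1  31.4]
s [335  18  64  30 301] [377.8  40.6]
s [   0   21   53  122 3562] [25.2 81.4]
s [266  43  68   7 244] [298.1  46.2]
s [   61    72    99   248 10638] [121.4 171.1]
s [206  83  28  56 983] [219.5 107. ]
s [ 24 186  34  29 177] [ 36.6 202.3]
s [281 186  32  10 213] [297.1 190.8]
s [ 445  196  195  209 3410] [559.  302.7]
s [209 221  28  17 183] [222.9 230. ]
s [318 337  28  19 362] [331.4 346.3]
s [346 406  34  28 626] [361.8 420.2]
open head [ 498.16550304 -393.54329337   26.        ] shut [ 462.86927523 -204.8491044    26.        ]
tray [ 187  172   40   86 2680] [206.3 215.2] [561.7 417.6   8.5]
tray [ 226  175   41   86 2437] [245.8 222. ] [545.2 314.3   8.5]
tray [ 264  178   43   86 2034] [286.6 217. ] [559.6 209.    8.5]
corner (189, 167) [682.9 462.2  32. ]
corner (312, 174) [667.9 144.5  32. ]
corner (180, 260) [442.  471.2  32. ]
corner (306, 268) [426.7 154.7  32. ]
```

View pics/crop.png

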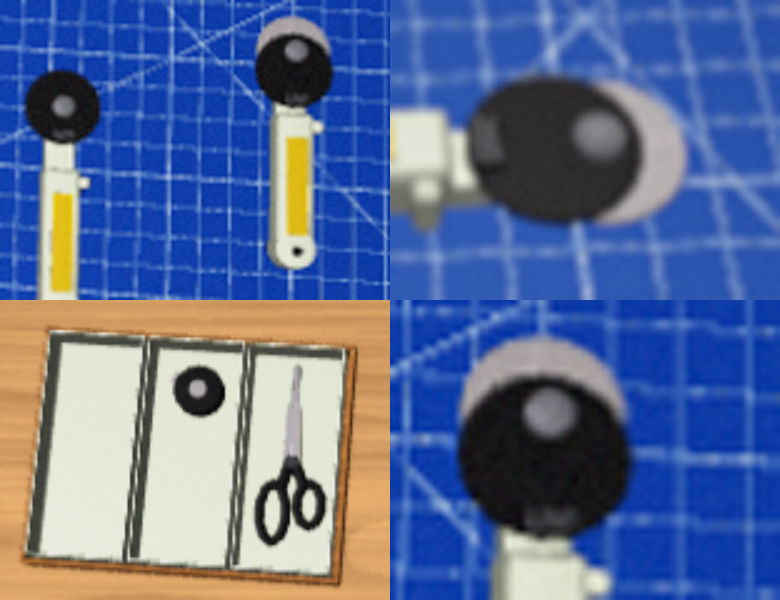

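The crop confirms it: the right-hand cutter shows the steel crescent, with its nut at about (528.8,236.7) in top and (372,416.6) in side. The left-hand tray is empty.

```bash
cat >> h.py <<'E'
def tri(p,q):
    ct,cs=get_calibration("top"),get_calibration("side")
    e,d=ray(ct,p);f,g=ray(cs,q);k=np.linalg.lstsq(np.c_[d,-g],f-e,rcond=None)[0]
    return (e+k[0]*d+f+k[1]*g)/2,np.linalg.norm(e+k[0]*d-f-k[1]*g)
def shift(frm,to,rot=(180,0,160.07)):
    return (R.from_euler('xyz',rot,degrees=True).as_matrix().T@(np.array(to)-np.array(frm))).round(0)
E
python3 - <<'E'
from h import *
ct,cs=get_calibration("top"),get_calibration("side")
print(tri((528.8,236.7),(372,416.6)),onplane(ct,(528.8,236.7),26),onplane(cs,(372,416.6),26))
# blade disc: steel crescent front edge, guard centre as checks
print("guard c",onplane(ct,(527.4,243.7),22),"handle end",onplane(ct,(528,308),22))
# tray rims: box corners in side
for p in((205.5,0),):pass
s=(204.5,564.1,242.3)
for a,b in((s,(380,200,340)),((380,200,340),(440,0,340)),((440,0,340),(560,-250,340))):print(shift(a,b))
E
```

```text
(array([ 514.17831876, -397.38637052,   23.23145193]), np.float64(0.4259044302145243)) [ 513.96244632 -396.20132724   26.        ] [ 513.41881262 -399.64978053   26.        ]
guard c [ 496.95661703 -393.74261213   22.        ] handle end [ 339.01610437 -387.67964547   22.        ]
[-289. -282.  -98.]
[-125. -168.   -0.]
[-198. -194.   -0.]
```

>>> {"op": "step_arm", "data": {
  "rows": [
    [[0, 0, -30], 0],
    [[0, 0, -60], 0],
    [[0, 0, -98], 0],
    [[0, 0, -98], 0]
  ],
  "fingers": 0
}}

```text
time: 0.5
tool_pos: [205.2, 565.8, 346.8]
tcp_rot: [179.5, 0.0, 160.1]
ft_force: [-0.1, -0.3, 0.0]
finger_gap: 28.0
grip_force: 0.0
```

The nut triangulates to (514,-397.5,23), expected height 26. It sits 16 mm ahead of the guard centre and 175 mm from the handle end, so it checks. Next I cross at height.

>>> {"op": "step_arm", "data": {
  "rows": [
    [[-40, -39, 0], 0],
    [[-75, -73, 0], 0],
    [[-110, -107, 0], 0],
    [[-145, -141, 0], 0],
    [[-180, -175, 0], 0],
    [[-215, -209, 0], 0],
    [[-250, -244, 0], 0],
    [[-289, -282, 0], 0],
    [[-314, -316, 0], 0],
    [[-338, -350, 0], 0],
    [[-363, -384, 0], 0],
    [[-388, -418, 0], 0]
  ]
}}

```text
time: 1.7
tool_pos: [426.7, 37.1, 339.8]
tcp_rot: [180.0, -0.0, 160.1]
ft_force: [0.5, 0.5, 0.2]
finger_gap: 0.1
grip_force: 0.0
```

>>> {"op": "step_arm", "data": {
  "rows": [
    [[-26, -32, 0], 0],
    [[-61, -66, 0], 0],
    [[-96, -100, 0], 0],
    [[-131, -134, 0], 0],
    [[-166, -168, 0], 0],
    [[-200, -202, 0], 0],
    [[-224, -226, 0], 0],
    [[-224, -226, 0], 0],
    [[-224, -226, 0], 0],
    [[-224, -226, 0], 0]
  ]
}}

```text
time: 2.7
tool_pos: [560.1, -249.1, 340.1]
tcp_rot: [180.0, -0.0, 160.1]
ft_force: [-0.3, -0.2, 0.8]
finger_gap: 0.2
grip_force: 0.0
```

Run:
```python
from h import *
s=r.sense();p=s['tool_pos'];print(s['time'],p,s['tcp_rot'],s['joint_pos'].round(1))
print(shift(p,(514,-397.5,p[2]),s['tcp_rot']))
```

```text
2.7 [ 560.14161276 -249.08731182  340.08682683] [ 1.79979034e+02 -3.03320222e-02  1.60105738e+02] [-28.8   8.5  74.1   0.   97.5 -98.9]
[  -7. -155.   -0.]
```

>>> {"op": "step_arm", "data": {
  "rows": [
    [[-2, -40, 0], 0],
    [[-4, -80, 0], 0],
    [[-5, -120, 0], 0],
    [[-7, -155, 0], 0],
    [[-7, -155, 0], 0],
    [[-7, -155, 40], 0],
    [[-7, -155, 80], 0],
    [[-7, -155, 120], 0],
    [[-7, -155, 160], 0],
    [[-7, -155, 200], 0],
    [[-7, -155, 230], 0],
    [[-7, -155, 230], 0]
  ]
}}

```text
time: 3.9
tool_pos: [511.7, -393.7, 104.9]
tcp_rot: [179.8, -0.5, 160.2]
ft_force: [0.3, 1.4, -0.2]
finger_gap: 0.1
grip_force: 0.0
```

Run:
```python
from h import *
t=snapshot("top");s=snapshot("side")
a=cv2.resize(t[180:300,450:610],(400,300));b=cv2.resize(s[330:450,290:450],(400,300))
cv2.imwrite("pics/near.png",np.hstack([a,b]))
q=r.sense();p=q['tool_pos'];print(q['time'],p,q['ft_force'],shift(p,(514,-397.5,58),q['tcp_rot']))
```

```text
4.0 [ 514.53388706 -396.81033668  111.18013803] [ 0.61481225 -0.01887227  0.46801988] [ 0. -1. 53.]
```

View pics/near.png

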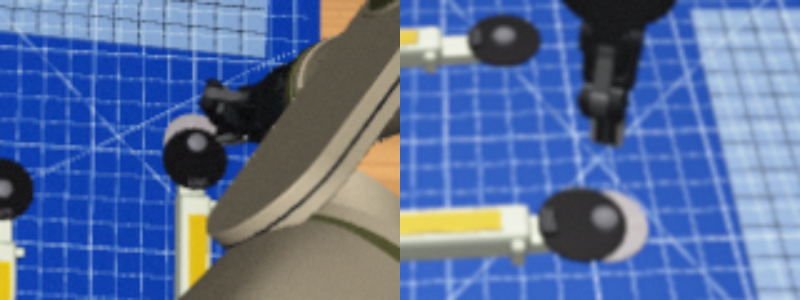

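In the side crop the fingertips at about (373,387) hang straight over the nut at (372,417), about 65 to 75 mm up. I'll lower 50 mm and stay.

>>> {"op": "step_arm", "data": {
  "rows": [
    [[0, -1, 20], 0],
    [[0, -1, 38], 0],
    [[0, -1, 50], 0],
    [[0, -1, 50], 0],
    [[0, -1, 50], 0],
    [[0, -1, 50], 0],
    [[0, -1, 50], 0],
    [[0, -1, 50], 0],
    [[0, -1, 50], 0],
    [[0, -1, 50], 0],
    [[0, -1, 50], 0],
    [[0, -1, 50], 0]
  ]
}}

```text
time: 5.2
tool_pos: [513.7, -399.0, 60.3]
tcp_rot: [180.0, -0.0, 160.1]
ft_force: [-0.1, -0.2, -0.1]
finger_gap: 0.1
grip_force: 0.0
```

Run:
```python
from h import *
s=snapshot("side")
cv2.imwrite("pics/at.png",cv2.resize(s[330:450,290:450],(480,360)))
q=r.sense();print(q['time'],q['tool_pos'],q['ft_force'])
```

```text
5.25 [ 513.72626821 -398.95328392   60.24309483] [-0.41071716  0.71235101 -0.41524449]
```

View pics/at.png

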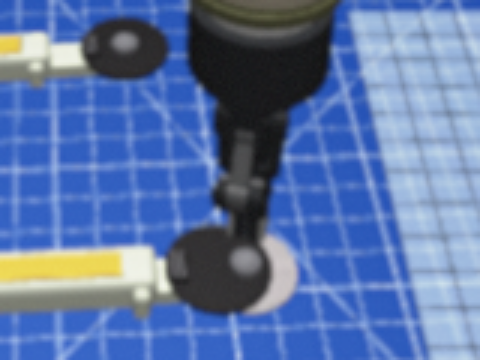

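The fingertips stand just above and on the nut, with no contact. I'll hold here for over two seconds, then rise.

>>> {"op": "step_arm", "data": {
  "rows": [
    [[0, 0, 0], 0],
    [[0, 0, 0], 0],
    [[0, 0, 0], 0],
    [[0, 0, 0], 0],
    [[0, 0, 0], 0],
    [[0, 0, 0], 0],
    [[0, 0, 0], 0],
    [[0, 0, 0], 0],
    [[0, 0, 0], 0],
    [[0, 0, 0], 0],
    [[0, 0, 0], 0],
    [[0, 0, 0], 0]
  ]
}}

```text
time: 6.45
tool_pos: [513.7, -399.0, 60.3]
tcp_rot: [-180.0, -0.0, 160.1]
ft_force: [0.1, -0.3, 0.7]
finger_gap: 0.1
grip_force: 0.0
```

>>> {"op": "step_arm", "data": {
  "rows": [
    [[0, 0, 0], 0],
    [[0, 0, 0], 0],
    [[0, 0, 0], 0],
    [[0, 0, 0], 0],
    [[0, 0, 0], 0],
    [[0, 0, 0], 0],
    [[0, 0, 0], 0],
    [[0, 0, 0], 0],
    [[0, 0, 0], 0],
    [[0, 0, 0], 0],
    [[0, 0, 0], 0],
    [[0, 0, 0], 0]
  ]
}}

```text
time: 7.65
tool_pos: [513.7, -399.0, 60.3]
tcp_rot: [-180.0, -0.0, 160.1]
ft_force: [0.1, -0.1, 0.5]
finger_gap: 0.2
grip_force: 0.0
```

>>> {"op": "step_arm", "data": {
  "rows": [
    [[0, 0, -25], 0],
    [[0, 0, -65], 0],
    [[0, 0, -105], 0],
    [[0, 0, -145], 0],
    [[0, 0, -185], 0],
    [[0, 0, -225], 0],
    [[0, 0, -260], 0],
    [[0, 0, -280], 0],
    [[0, 0, -280], 0],
    [[0, 0, -280], 0]
  ]
}}

```text
time: 8.65
tool_pos: [513.8, -399.1, 340.2]
tcp_rot: [-180.0, 0.0, 160.1]
ft_force: [-0.4, -0.0, -0.3]
finger_gap: 0.1
grip_force: 0.0
```

Run:
```python
from h import *
ct=get_calibration("top")
P=[onplane(ct,(170+x/2.5,155+(y-300)/2.5),48) for x,y in((50,331),(147,338),(128,560),(26,555))]
print(np.round(P,1),np.mean(P,0))
q=r.sense();p=q['tool_pos'];print(q['time'],p)
pts=[p,(560,-250,340),(440,0,340),(380,200,340),(400,412,340),(560,412,340)]
for a,b in zip(pts,pts[1:]):print(shift(a,b))
```

```text
[[677.  454.3  48. ]
 [670.8 355.1  48. ]
 [444.5 363.8  48. ]
 [448.  465.2  48. ]] [560.0578917  409.61243391  48.        ]
8.65 [ 513.82789288 -399.07977132  340.2230067 ]
[  7. 156.   0.]
[198. 194.   0.]
[125. 168.   0.]
[ 53. 206.   0.]
[-150.   55.    0.]
```

The tray rim quad measures 229 x 100 mm (given 230 x 98) with its middle at (560,410). I'll go there at height.

>>> {"op": "step_arm", "data": {
  "rows": [
    [[2, 40, 0], 0],
    [[4, 80, 0], 0],
    [[6, 120, 0], 0],
    [[10, 158, 0], 0],
    [[43, 191, 0], 0],
    [[76, 223, 0], 0],
    [[109, 256, 0], 0],
    [[142, 288, 0], 0],
    [[175, 320, 0], 0],
    [[205, 350, 0], 0],
    [[205, 350, 0], 0],
    [[205, 350, 0], 0]
  ]
}}

```text
time: 9.85
tool_pos: [439.6, 0.7, 338.7]
tcp_rot: [-180.0, -0.1, 160.2]
ft_force: [0.5, -1.2, -0.1]
finger_gap: -0.1
grip_force: 0.0
```

>>> {"op": "step_arm", "data": {
  "rows": [
    [[25, 34, 0], 0],
    [[50, 68, 0], 0],
    [[75, 101, 0], 0],
    [[100, 135, 0], 0],
    [[125, 168, 0], 0],
    [[135, 208, 0], 0],
    [[145, 248, 0], 0],
    [[155, 288, 0], 0],
    [[165, 328, 0], 0],
    [[178, 374, 0], 0],
    [[178, 374, 0], 0],
    [[178, 374, 0], 0]
  ]
}}

```text
time: 11.05
tool_pos: [401.0, 411.9, 337.5]
tcp_rot: [-179.8, -0.1, 160.1]
ft_force: [-0.2, -0.5, 0.1]
finger_gap: -0.2
grip_force: 0.0
```

>>> {"op": "step_arm", "data": {
  "rows": [
    [[-38, 14, 0], 0],
    [[-75, 27, 0], 0],
    [[-113, 41, 0], 0],
    [[-150, 54, 0], 0],
    [[-150, 54, 0], 0],
    [[-150, 54, 0], 0],
    [[-150, 54, 0], 0]
  ]
}}

```text
time: 11.75
tool_pos: [559.8, 410.8, 341.0]
tcp_rot: [180.0, 0.0, 160.0]
ft_force: [-0.4, -0.1, 0.6]
finger_gap: 0.2
grip_force: 0.0
```

Run:
```python
from h import *
q=r.sense();p=q['tool_pos'];print(q['time'],p,shift(p,(560,410.5,79),q['tcp_rot']))
```

```text
11.75 [559.8356818  410.79863707 341.00834612] [ -0.  -0. 262.]
```

>>> {"op": "step_arm", "data": {
  "rows": [
    [[0, 0, 40], 0],
    [[0, 0, 80], 0],
    [[0, 0, 120], 0],
    [[0, 0, 160], 0],
    [[0, 0, 200], 0],
    [[0, 0, 230], 0],
    [[0, 0, 250], 0],
    [[0, 0, 261], 0],
    [[0, 0, 261], 0],
    [[0, 0, 261], 0],
    [[0, 0, 261], 0],
    [[0, 0, 261], 0]
  ]
}}

```text
time: 12.95
tool_pos: [560.8, 412.5, 81.4]
tcp_rot: [179.9, 0.1, 160.1]
ft_force: [-0.2, 0.1, -0.3]
finger_gap: -0.2
grip_force: 0.0
```

Run:
```python
from h import *
s=snapshot("side")
cv2.imwrite("pics/tray.png",cv2.resize(s[150:270,270:430],(480,360)))
q=r.sense();print(q['time'],q['tool_pos'],q['ft_force'])
```

```text
13.0 [560.60136025 412.34043818  80.89086242] [ 1.14726505 -0.91958142  0.12153856]
```

View pics/tray.png

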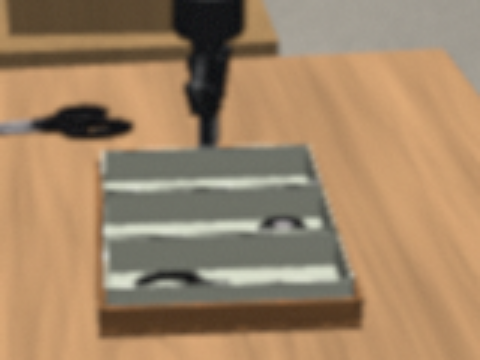

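The fingertips are over the far, empty tray. Its middle in x is near crop column 207, and the tips are about 20 mm above the rim. I'll hold, then rise.

>>> {"op": "step_arm", "data": {
  "rows": [
    [[0, 0, 0], 0],
    [[0, 0, 0], 0],
    [[0, 0, 0], 0],
    [[0, 0, 0], 0],
    [[0, 0, 0], 0],
    [[0, 0, 0], 0],
    [[0, 0, 0], 0],
    [[0, 0, 0], 0],
    [[0, 0, 0], 0],
    [[0, 0, 0], 0],
    [[0, 0, 0], 0],
    [[0, 0, 0], 0]
  ]
}}

```text
time: 14.2
tool_pos: [559.8, 411.8, 79.3]
tcp_rot: [-180.0, -0.0, 160.1]
ft_force: [-1.0, -0.7, -0.5]
finger_gap: -0.5
grip_force: 0.0
```

>>> {"op": "step_arm", "data": {
  "rows": [
    [[0, 0, 0], 0],
    [[0, 0, 0], 0],
    [[0, 0, 0], 0],
    [[0, 0, 0], 0],
    [[0, 0, 0], 0],
    [[0, 0, 0], 0],
    [[0, 0, 0], 0],
    [[0, 0, 0], 0],
    [[0, 0, 0], 0],
    [[0, 0, 0], 0],
    [[0, 0, 0], 0],
    [[0, 0, 0], 0]
  ]
}}

```text
time: 15.4
tool_pos: [559.9, 411.8, 79.3]
tcp_rot: [-180.0, -0.0, 160.1]
ft_force: [0.6, -0.4, -0.5]
finger_gap: -0.2
grip_force: 0.0
```

>>> {"op": "step_arm", "data": {
  "rows": [
    [[0, 0, -25], 0],
    [[0, 0, -65], 0],
    [[0, 0, -105], 0],
    [[0, 0, -145], 0],
    [[0, 0, -185], 0],
    [[0, 0, -225], 0],
    [[0, 0, -255], 0],
    [[0, 0, -260], 0],
    [[0, 0, -260], 0],
    [[0, 0, -260], 0],
    [[0, 0, -260], 0],
    [[0, 0, -260], 0]
  ]
}}

```text
time: 16.6
tool_pos: [559.4, 411.5, 337.1]
tcp_rot: [-179.9, -0.1, 160.1]
ft_force: [-0.5, -0.1, -0.3]
finger_gap: 0.2
grip_force: 0.0
```

Run:
```python
from h import *
q=r.sense();print(q['time'],q['tool_pos']);print(r.hand_in())
```

```text
16.6 [559.37347398 411.52263476 337.1352582 ]
the job is handed in; nothing more can be done
None
```

I pointed at the bare blade and then at the middle of the empty tray, over 2 s each with the fingertips about 2 cm above and no contact force measured, then finished with the hand about 33 cm up and handed in at 16.6 s; no verdict came back.

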